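Move the charged battery to the microscope light

ROBOT

A 6-joint arm with a two-finger parallel gripper is mounted at the origin on the work surface. World frame = base frame: x ahead of the robot, y to its left, z up, the work surface at z = 0. Lengths are in m, angles in rad, forces in N, time in s.
With the tool pointing down it reaches from about 0.225 to 0.725 m from the base axis. Payload 3.1 kg.
Tool frame: the origin (TCP) lies on the front face of the gripper's body, between the roots of the fingers; the fingertips stand 73 mm ahead of it and the grasp point (between the pads) lies 54 mm ahead of it; z points along the fingers, y is the direction in which the jaws open and shut (so a half turn about z gives the same grasp; the last joint's range is limited). The gripper opens to 85 mm and grips with 20 to 120 N. Pads are 22 mm wide; open, the fingers measure 114 mm over their backs; the gripper's body (76 mm by 85 mm) begins 54 mm behind the grasp point. The pads swing forward as they close: fully open they stand 13 mm farther back than shut.
Start: joints at [1.216, 0.048, 0.099, 1.622, 0, 1.443], TCP at [0.118, 0.512, 0.304] pointing down, gripper open.
Joint ranges: [-2.91, 2.91], [-0.99, 1.94], [-1.21, 1.42], [-2.12, 2.29], [-1.49, 1.47], [-3.14, 3.14]. Speed limits (rad/s): [2.79, 2.79, 3.14, 3.14, 3.14, 3.14].

INTERFACE

Orientations are given as a 3x3 rotation matrix whose columns are the frame's x, y, z axes.
In Python, from cell import sensors, optics, finish_job gives the robot as it stands. The module is installed in compiled form; this text tells all that it offers.
- The arm moves only by the shell command python3 -m crank 'ROWS' [OPENING] [FORCE]. ROWS is JSON, a list of rows, each a list of 4 numbers: the shift along the tool's x, y, z in cm, then the turn about the tool's z in rad. In form: [[tx, ty, tz, twist], ...]. A call has 1 to 12 rows; each row is the pose to reach, as a shift and turn from the pose commanded when the call began, along the tool's axes at that moment; what a row does not reach only later rows make up. A row lasts 1/8 s, in which the tool goes at most 62.5 mm and 10.7 degrees, less where a joint would pass 70% of its speed; a pose out of reach is approached as far as the arm can. A call with a gripper value outside its range is refused whole. OPENING is the opening, from -1 (shut) to 1 (fully open), so that 0 is half open, set as the call begins (- or left out, the last holds). The fingers move at their own pace and stop on an object; FORCE is the grip in N (left out, the last holds). Time passes only in rows, so rows that repeat a pose let the fingers close. It gives the time, the measured TCP pose, the force and the opening at its end, in the units of the state.
- sensors.observe(): the state, without advancing time (a new reading comes with each control period).
- optics.read_camera(name): name is "scene" or "top" or "wrist"; returns a dict with "pixels" (420x560x3 uint8, red, green, blue), "fov_y" (degrees; the focal length in pixels is half the picture's height over the tangent of half this angle, whatever the lens; pixels are square), "cx", "cy" (the principal point, pixels), "origin" and "orientation" of the camera in the world. Camera axes: x right, y down, z forward; pixel columns grow to the right and rows downward; lengths in m; the calibration is good to about 2 mm. A picture is of the moment at which its call begins. There is no depth.
- finish_job(): hands the job in, once; it reports no verdict.
The state is a dict: "clock": time; "joints": joint angles; "dq": joint speeds; "joint_efforts": joint torques, N m; "eef_pos": TCP position; "tcp_rot": TCP orientation; "wrist_force": force on the tool from outside, world axes, zero at the start; "ft_torque": the same for the moment, N m; "grip_width": finger opening in m.
Only numpy, scipy, OpenCV 4.12 (cv2) and the standard library are available. Lean on these libraries where they do the work, as an engineer would, in place of code of your own. Each camera call takes 0.05 s, during which the arm holds its last target. There are 200 camera calls.

TASK

The battery pack on the charger is charged: press the charger's catch so that the pack pops loose, draw it off along the rails, and slide it nose first onto the rails of the microscope's light source until the catch there clicks and holds it by itself. Go gently, never forcing or ramming anything, do not drop the pack, and leave the other things on the table where they are.

Things in the scene. Friction and masses are not known exactly. Their poses are not given: they have to be found in the camera images.
- battery: The battery pack: grey block 70 (x) x 38 (y) x 40 mm tall on a black foot 70 x 48 x 8 mm that sticks out 5 mm each side; 48 mm tall in all, 0.2 to 0.33 kg. Origin: centre of its underside; +x is its nose (the end that goes in first), z up. It starts latched on the charger, origin at about x = 37 mm in the charger's frame, +x along the charger's +x.
- battery_grip (a point): Point on the battery's axis 35 mm above its underside: grip the 38 mm block across its y, fingertips no lower than 18 mm above the underside (the rails' lips reach 14.5 mm above it). Three thin dark ribs cross its top near the tail, a pale label lies nearer the nose. Push it with no more than about 16 N, giving way sideways and in height.
- charger: The charger: low grey plastic plate 80 mm wide with two black rails, and at its far end only a bar 40 mm high (x = 135 to 157 mm). Origin: middle of the rails' mouth, on the table (z = 0); own +x points level into the rails (the sliding-in direction), y across, z up. A battery is free of the rails once its origin is back beyond x = -40 mm.
- charger_stop (a point): Middle of the face of the charger's stop block (68 mm wide, 14 mm thick, top at z = 52 mm), x = 75 mm in the charger's frame, at z = 36 mm. In it a spring plunger pushes the battery out along -x (6.5 N latched, 4.5 N at its stroke's end). With the catch pressed the battery pops back about 13 mm and stays loose there, and the catch may be let go.
- charger_head_tab (a point): Centre of the top of the charger's catch: a steel thumb tab 24 mm (x) by 34 mm (y) beyond the stop block, at x = 109 mm in the charger's frame, z = 26 mm at rest. Press it straight down 5 to 7 mm: springs 2 to 5 N, with rubbing up to about 10 N; it ends hard at 7 mm. The stop block's edge is 20 mm from this point towards the mouth, the far bar 26 mm the other way.
- lamp: The microscope's light source: aluminium plate 80 mm wide with two black rails, and beyond them a white housing 104 mm wide, 60 mm high (x = 137 to 252 mm). Origin: middle of the rails' mouth, on the table (z = 0); own +x points level into the rails (the sliding-in direction), y across, z up. Put the battery in with its +x along this +x.
- lamp_mouth (a point): Middle of the mouth of the light source's rails, on the plate, 12 mm above the table: the battery's underside runs at this height (plate from 30 mm before the mouth). The charger's rails are the same. Channel 50 mm wide for the 48 mm foot; lips over the foot from y = +-21 mm outward, 1.5 mm above it, tops at z = 26.5 mm. The first 15 mm flare about 4 mm outward, 3 mm up.
- lamp_rail_end (a point): End of the light source's rails, x = 68 mm, 12 mm above the table. Its stop block, plunger and catch are like the charger's, but the block is adjustable and not measured: its face lies anywhere from x = 69.5 to 80.5 mm. The catch clicks by itself when the nose is 2.5 mm short of the face: the latched battery's origin is then between x = 32 and 43 mm.
- lamp_mid (a point): A point in the light source's rails 35 mm in, 12 mm above the table. Sliding in, the plunger gives 4.5 N from 16 mm before the stop's face, then the tooth's ramp takes the push to 9 to 15 N; for about 11 mm it stays near 7 N as the nose rides over the tooth, the catch clicks up behind, and 2.5 mm on the push rises hard on the block. Let go unlatched, the pack is pushed back out.
- lens_cap: bystander: round black cap, 52 mm across, 12 mm high. Origin: centre of its underside.
- short_pack: bystander: flat grey pack 45 x 38 x 22 mm, not the battery. Origin: centre of its underside.
- oil_jar: bystander: small jar with a lid, 44 mm across, 55 mm high. Origin: centre of its underside.
- petri_dish: bystander: clear round dish, 94 mm across, 16 mm high. Origin: centre of its underside.
- slide_box: bystander: flat box 110 x 85 x 34 mm. Origin: centre of its underside.
- screwdriver: bystander: screwdriver, 150 mm long, lying.
- objective: bystander: steel microscope objective standing on end, 34 mm across, 44 mm high. Origin: centre of its underside.
There are look-alikes about, which are no part of the job. What is meant by the charger is not green or turquoise, and is the larger of those in its own colour.

How it is judged:
On the way, in this order (a step that is already met when the one before it is completed fails the run):
1. The catch is pressed and the battery has popped loose on the charger's rails (x of battery in the frame of charger below 0.031 m), for 0.1 s.
2. The battery is off the charger (horizontal distance between battery and charger above 0.07 m), for 0.1 s.
3. The battery is slid into the light source's rails (x of battery in the frame of lamp between 0.0308 and 0.047 m and y of battery in the frame of lamp between -0.004 and 0.004 m and z of battery in the frame of lamp between 0.009 and 0.016 m and angle between the x axis of battery and the x axis of lamp, either way round below 0.08 rad), for 0.2 s.
At the end, for the whole second after the job is handed in: The battery lies at rest in the light source's rails, nose inwards, latched: its origin 31 to 47 mm in from the mouth along the rails (an unlatched battery is pushed back out of this range), within 4 mm of their middle line, its underside 9 to 16 mm above the table, in line within 0.08 rad (all of step 3 and linear speed of battery below 0.01 m/s); the robot touches nothing.
It fails at once if The battery is forced or rammed against the charger or the light source (contact forces over 36 N in sum) (contact force between battery and charger above 36 N or contact force between battery and lamp above 36 N).
It fails at once if The robot presses the charger, its catch or the light source too hard (over 40 N) (contact force between any of the arm, the fingers and charger above 40 N or contact force between any of the arm, the fingers and lamp above 40 N).
It fails at once if The battery is dropped or thrown (out of the fingers and faster than 0.6 m/s) (linear speed of battery above 0.6 m/s and contact force between the fingers and battery below 0.5 N).
It fails at once if Another thing on the table is moved by over 30 mm (distance of any of lens_cap, short_pack, oil_jar, petri_dish, slide_box, screwdriver, objective from where it was at the start of the episode above 0.03 m).
It also fails if it takes over 72 s, if anything falls off the work surface, if the arm or the gripper's body presses on something with over 40 N, if the wrist force passes 120 N, or if a joint passes its speed limit or range.

## Working session

There is one attempt and no reset: what is moved stays moved. The work goes in short steps, Python scripts to look and compute and a shell command to move; the robot and the scene stay as the last step left them, time stands still between calls to the robot, and variables do not carry over. Pictures are saved under pics/ and viewed, about 8 in all and at most 12, crops included, and the job is handed in when it is done.

```bash
mkdir -p pics; cat > h.py <<'E'
import numpy as np, cv2, sys
from cell import sensors, optics
def cam(n):
    c=optics.read_camera(n); c['f']=210/np.tan(np.radians(c['fov_y'])/2); return c
def save(c,fn): cv2.imwrite('pics/'+fn,cv2.cvtColor(c['pixels'],cv2.COLOR_RGB2BGR))
def ray(c,u,v):
    d=np.array([(u-c['cx'])/c['f'],(v-c['cy'])/c['f'],1.]); return np.array(c['origin']),np.array(c['orientation'])@d
def plane(c,u,v,z):
    o,d=ray(c,u,v); return o+d*(z-o[2])/d[2]
def tri(rs):
    A=0;b=0
    for o,d in rs:
        d=d/np.linalg.norm(d);P=np.eye(3)-np.outer(d,d);A=A+P;b=b+P@o
    return np.linalg.solve(A,b)
def proj(c,p):
    q=np.array(c['orientation']).T@(np.array(p)-c['origin']);return c['f']*q[0]/q[2]+c['cx'],c['f']*q[1]/q[2]+c['cy']
E
python3 - <<'E'
from h import *
a=cam('scene');b=cam('top');w=cam('wrist')
for n,c in zip('stw',(a,b,w)):
    save(c,n+'0.png');print(n,c['f'],c['cx'],c['cy'],np.round(c['origin'],3),np.round(c['orientation'],3).tolist())
s=sensors.observe();print({k:np.round(v,3).tolist() for k,v in s.items()})
E
```

```text
s 536.9261986295465 271.94338655350447 211.2193346124806 [ 1.362 -0.464  0.924] [[0.469, 0.594, -0.654], [0.883, -0.307, 0.354], [0.009, -0.744, -0.668]]
t 445.4235909989508 274.73527257255853 209.1722972705777 [ 0.349 -0.02   1.152] [[0.014, -0.989, 0.15], [-1.0, -0.015, -0.008], [0.01, -0.15, -0.989]]
w 310.3166141573273 283.9257194381543 212.44250495530065 [0.036 0.529 0.373] [[0.224, 0.923, 0.312], [0.975, -0.212, -0.073], [-0.001, 0.32, -0.947]]
{'clock': 0.15, 'joints': [1.216, 0.049, 0.098, 1.622, -0.0, 1.443], 'dq': [0.001, -0.002, 0.004, 0.0, -0.001, -0.0], 'joint_efforts': [0.002, -33.926, 32.042, 0.015, -0.0, 0.0], 'eef_pos': [0.118, 0.511, 0.303], 'tcp_rot': [[-0.974, 0.225, -0.001], [0.225, 0.974, -0.002], [0.0, -0.002, -1.0]], 'wrist_force': [-1.023, -1.44, -0.596], 'ft_torque': [0.028, 0.005, 0.029], 'grip_width': 0.086}
```

View pics/t0.png

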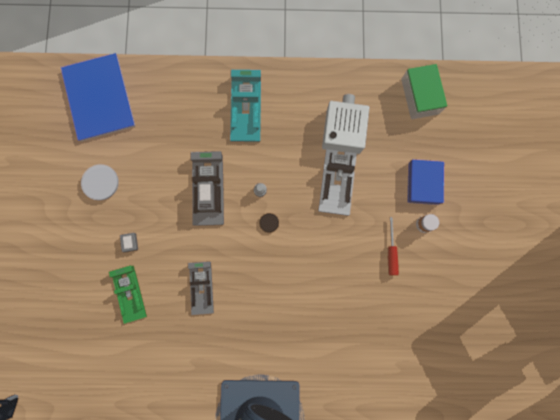

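View pics/s0.png

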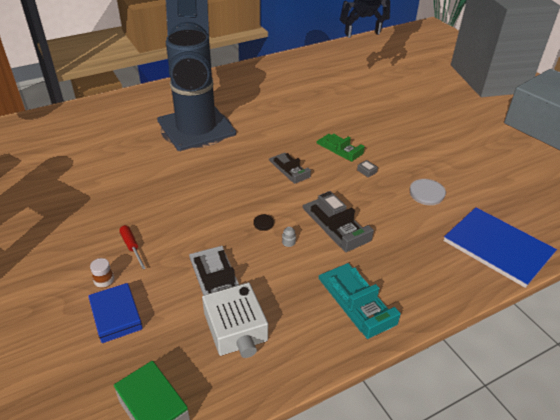

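Charger candidates in the top view:
- grey plate with pack, (208,188): large grey, carries the battery, so this is the one chosen
- small grey, (201,288): rejected, the smaller of its colour
- green, (128,293), and teal, (245,105): rejected by colour

The lamp is the white housing with rails at (340,170). The short pack at (129,242) isn't the battery. Close crop to check the choice:

```bash
python3 - <<'E'
import cv2
i=cv2.imread('pics/t0.png')
cv2.imwrite('pics/t0c.png',cv2.resize(i[95:235,180:380],None,fx=4,fy=4,interpolation=cv2.INTER_CUBIC))
E
```

```text
(no output)
```

View pics/t0c.png

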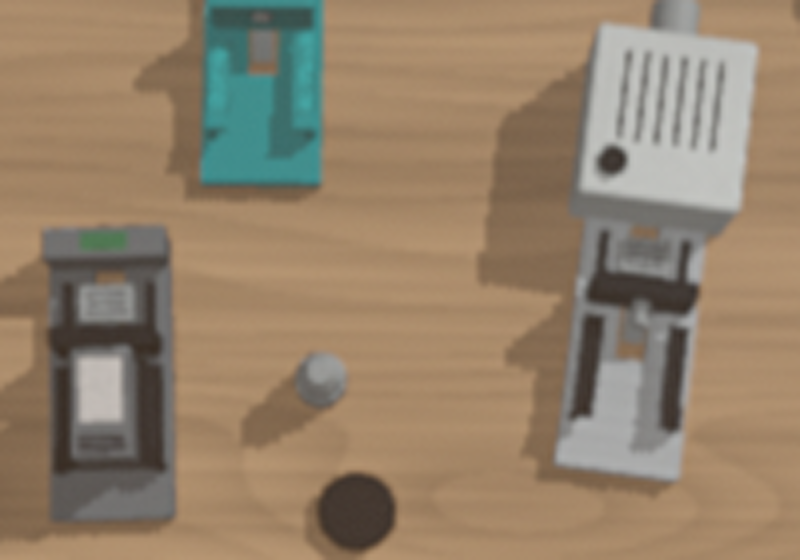

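The crop confirms the charger: grey with a green marker on its bar (crop 105,240), steel tab at (106,302), pale label at (100,388), mouth plate edge at y≈519. The lamp shows its plate edge (556,465)–(680,480), tab (645,250), and housing.

```bash
python3 - <<'E'
from h import *
c=cam('top')
P=lambda u,v,z: plane(c,u/4-.375+180,v/4-.375+95,z)
r=lambda *a:print(*[np.round(x,4) for x in a])
a,b=P(53,521,.012),P(175,518,.012); t=P(106,302,.026);l=P(100,388,.06);bar=(P(42,230,.04)+P(168,227,.04))/2
r('charger plate mid(-30)',(a+b)/2,np.linalg.norm(a-b),'tab',t,'label',l,'bar far(157)',bar)
ax=bar-(a+b)/2;r('yaw',np.arctan2(ax[1],ax[0]),np.hypot(ax[0],ax[1]))
a,b=P(556,465,.012),P(680,480,.012);t=P(645,250,.026)
h=[P(601,24,.06),P(757,43,.06),P(740,212,.06),P(578,190,.06)]
far=(h[0]+h[1])/2;ax=far-(a+b)/2
r('lamp -30',(a+b)/2,np.linalg.norm(a-b),'tab109',t,'far252',far,'near137',(h[2]+h[3])/2);r('yaw',np.arctan2(ax[1],ax[0]),np.hypot(ax[0],ax[1]))
E
```

```text
Traceback (most recent call last):
numpy._core._exceptions._UFuncNoLoopError: ufunc 'multiply' did not contain a loop with signature matching types (dtype('<U22'), dtype('float64')) -> None
```

```bash
python3 - <<'E'
from h import *
np.set_printoptions(precision=4,suppress=True)
c=cam('top')
P=lambda u,v,z: plane(c,u/4-.375+180,v/4-.375+95,z)
r=print
a,b=P(53,521,.012),P(175,518,.012); t=P(106,302,.026);l=P(100,388,.06);bar=(P(42,230,.04)+P(168,227,.04))/2
r('charger plate mid(-30)',(a+b)/2,np.linalg.norm(a-b),'tab',t,'label',l,'bar far(157)',bar)
ax=bar-(a+b)/2;r('yaw',np.arctan2(ax[1],ax[0]),np.hypot(ax[0],ax[1]))
a,b=P(556,465,.012),P(680,480,.012);t=P(645,250,.026)
h=[P(601,24,.06),P(757,43,.06),P(740,212,.06),P(578,190,.06)]
far=(h[0]+h[1])/2;ax=far-(a+b)/2
r('lamp -30',(a+b)/2,np.linalg.norm(a-b),'tab109',t,'far252',far,'near137',(h[2]+h[3])/2);r('yaw',np.arctan2(ax[1],ax[0]),np.hypot(ax[0],ax[1]))
s=sensors.observe();r(s['tcp_rot'],s['eef_pos'])
E
```

```text
charger plate mid(-30) [0.4791 0.1414 0.012 ] 0.07826616048741775 tab [0.6188 0.1498 0.026 ] label [0.5558 0.1463 0.06  ] bar far(157) [0.6639 0.1501 0.04  ]
yaw 0.04666053623374798 0.1849777984332416
lamp -30 [ 0.5146 -0.183   0.012 ] 0.08072959952552154 tab109 [ 0.6593 -0.1995  0.026 ] far252 [ 0.7939 -0.2172  0.06  ] near137 [ 0.6821 -0.2033  0.06  ]
yaw -0.12192951088792399 0.2813910138664028
[[-0.9744  0.2249 -0.0004]
 [ 0.2249  0.9744 -0.0011]
 [ 0.0001 -0.0012 -1.    ]] [0.118  0.5114 0.3033]
```

```bash
cat >> h.py <<'E'
np.set_printoptions(precision=4,suppress=True)
def go(p,yaw):
    "shift (cm) and twist from here to TCP p with tool x pointing along heading yaw+pi (so jaws across a rail of heading yaw)"
    s=sensors.observe();R=np.array(s['tcp_rot']);d=R.T@(np.array(p)-s['eef_pos'])*100
    cur=np.arctan2(R[1,0],R[0,0]);dy=(yaw+np.pi-cur+np.pi)%(2*np.pi)-np.pi
    print('shift cm',d,'twist',-dy,'F',np.array(s['wrist_force']),'t',s['clock'])
E
python3 -m crank '[[-5,-2.5,0,-0.03],[-10,-5,0,-0.06],[-15,-7.5,0,-0.1],[-20,-10,0,-0.13],[-25,-12.5,0,-0.16],[-30,-15,0,-0.19],[-35,-17.5,0,-0.22],[-40,-20,0,-0.25],[-45,-22.5,0,-0.274],[-49,-24.6,0,-0.274],[-51.3,-25.7,0,-0.274],[-51.3,-25.7,0,-0.274]]' -1 30
python3 - <<'E'
from h import *
c=cam('wrist');save(c,'w1.png');go([.6185,.149,.2],.045)
for n,p in dict(tab=(.6185,.1497,.026),orig=(.509,.1427,.012)).items(): print(n,proj(c,p))
E
```

```text
clock: 1.75
eef_pos: [0.5612, 0.1443, 0.3029]
tcp_rot: [[-0.999, -0.044, -0.001], [-0.044, 0.999, -0.0], [0.001, -0.0, -1.0]]
wrist_force: [-0.0, -0.2, -0.2]
grip_width: -0.0
shift cm [-5.8499  0.1032 10.3201] twist 0.0007423570628315446 F [-0.5067 -0.6325  0.0364] t 1.8
tab (np.float64(286.15888762178), np.float64(231.21091512598767))
orig (np.float64(284.46669539025726), np.float64(136.93622363360515))
```

View pics/w1.png

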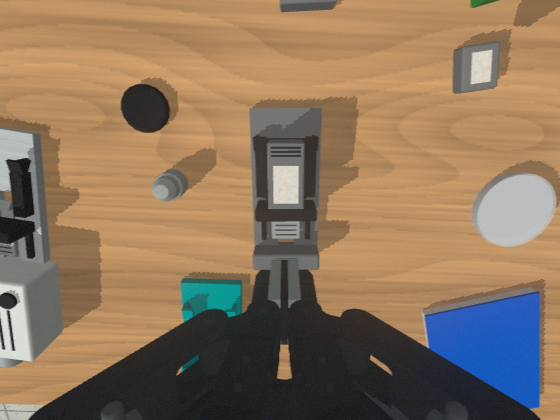

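Close view: the tab is at (286,230), predicted (286,231), and the label at (286,185). The plate's front edge runs (251,110)–(320,110), aligned with the tool. The estimate holds, so I'll go above the tab.

```bash
python3 - <<'E'
from h import *
w=cam('wrist');t=cam('top')
f=lambda u,v:(u/4-.375+180,v/4-.375+95)
print('tab',tri([ray(w,286,230),ray(t,*f(106,302))]),'label',tri([ray(w,286,185),ray(t,*f(100,388))]))
print('plate',plane(w,251,110,.012),plane(w,320,110,.012))
E
python3 -m crank '[[-3,0,2,0],[-5.8,0.05,5,0],[-5.8,0.05,9,0],[-5.8,0.05,13,0],[-5.8,0.05,16,0],[-5.8,0.05,17.5,0],[-5.8,0.05,17.5,0],[-5.8,0.05,17.5,0]]'
python3 - <<'E'
from h import *
c=cam('wrist');save(c,'w2.png');go([.6185,.1497,.099],.045);print(proj(c,(.6185,.1497,.026)))
E
```

```text
tab [0.6217 0.1514 0.0129] label [0.5572 0.148  0.0453]
plate [0.4807 0.1054 0.012 ] [0.4772 0.1817 0.012 ]
clock: 2.9
eef_pos: [0.6189, 0.1495, 0.131]
tcp_rot: [[-0.999, -0.048, 0.003], [-0.048, 0.999, 0.0], [-0.003, 0.0, -1.0]]
wrist_force: [-0.5, 0.3, 0.3]
grip_width: -0.0003
shift cm [0.0793 0.0338 3.2254] twist 0.0024784665332227007 F [ 0.1254 -0.3963 -0.9613] t 2.95
(np.float64(284.4190058065322), np.float64(248.40095590314166))
```

View pics/w2.png

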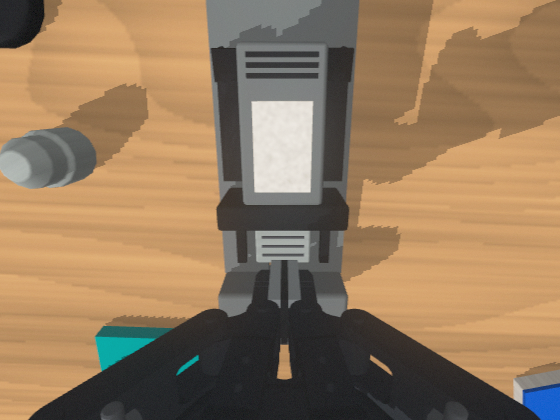

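```bash
python3 - <<'E'
from h import *
c=cam('wrist')
for n,u,v,z in [('blk far',283,230,.052),('blk near',283,190,.052),('tail top',283,44,.06),('lab top',283,100,.06),('lab bot',283,192,.06),('nose top L',240,204,.06),('R',326,204,.06),('mouth rail L',216,50,.0265),('R',349,50,.0265),('tab front',283,262,.026)]: print(n,plane(c,u,v,z))
t=cam('top')
f=lambda u,v:(u/4-.375+180,v/4-.375+95)
print('label',tri([ray(c,283,146),ray(t,*f(100,388))]))
E
```

```text
blk far [0.5961 0.1477 0.052 ]
blk near [0.5747 0.1467 0.052 ]
tail top [0.5115 0.1437 0.06  ]
lab top [0.5329 0.1447 0.06  ]
lab bot [0.5736 0.1466 0.06  ]
nose top L [0.5804 0.1264 0.06  ]
R [0.5785 0.1674 0.06  ]
mouth rail L [0.5102 0.1097 0.0265]
R [0.507  0.1768 0.0265]
tab front [0.6285 0.1492 0.026 ]
label [0.552  0.1449 0.0729]
```

```bash
python3 -m crank '[[0.1,0,1,0],[0.1,0,2,0],[0.1,0,2.3,0],[0.1,0,2.3,0],[0.1,0,2.3,0]]'; python3 -m crank '[[0,0,0.2,0],[0,0,0.3,0],[0,0,0.3,0]]'
```

```text
clock: 3.68
eef_pos: [0.6172, 0.149, 0.1061]
tcp_rot: [[-0.999, -0.047, 0.0], [-0.047, 0.999, 0.0], [-0.0, 0.0, -1.0]]
wrist_force: [-0.5, -0.3, 0.0]
grip_width: -0.0
clock: 4.05
eef_pos: [0.617, 0.149, 0.1028]
tcp_rot: [[-0.999, -0.047, -0.0], [-0.047, 0.999, -0.0], [0.0, -0.0, -1.0]]
wrist_force: [-0.1, 0.2, 0.1]
grip_width: -0.0002
```

```bash
python3 -m crank '[[0,0,0.2,0],[0,0,0.35,0],[0,0,0.5,0],[0,0,0.6,0],[0,0,0.6,0]]'; python3 -m crank '[[0,0,0.1,0],[0,0,0.2,0],[0,0,0.2,0]]'
```

```text
clock: 4.68
eef_pos: [0.6171, 0.149, 0.0982]
tcp_rot: [[-0.999, -0.047, 0.001], [-0.047, 0.999, 0.0], [-0.001, -0.0, -1.0]]
wrist_force: [-2.5, -0.3, 5.0]
grip_width: 0.0001
clock: 5.05
eef_pos: [0.6171, 0.149, 0.096]
tcp_rot: [[-0.999, -0.047, 0.0], [-0.047, 0.999, -0.0], [-0.0, -0.0, -1.0]]
wrist_force: [-2.1, -0.1, 4.3]
grip_width: -0.0004
```

```bash
python3 -m crank '[[0,0,0.1,0],[0,0,0.2,0],[0,0,0.3,0],[0,0,0.3,0],[0,0,0.3,0]]'; python3 - <<'E'
from h import *
c=cam('wrist');save(c,'w3.png');g=cv2.cvtColor(c['pixels'],cv2.COLOR_RGB2HSV)
m=((g[...,1]<45)&(g[...,2]>190)).astype(np.uint8);m[:, :200]=0;m[:,360:]=0
n,_,s,ce=cv2.connectedComponentsWithStats(m);i=1+s[1:,4].argmax();print(s[i],ce[i],plane(c,*ce[i],.06))
E
```

```text
clock: 5.68
eef_pos: [0.6171, 0.149, 0.092]
tcp_rot: [[-0.999, -0.047, 0.0], [-0.047, 0.999, -0.0], [-0.0, -0.0, -1.0]]
wrist_force: [-1.1, -0.1, 3.6]
grip_width: 0.0005
[  238    51    89   133 11125] [282.3042 115.5283] [0.5359 0.1444 0.06  ]
```

The pack popped: the label moved from x≈0.553 to 0.536. Press force was only about 4 N. Lifting and going over the pack.

```bash
python3 -m crank '[[0,0,-1,0],[0,0,-4,0],[0,0,-7,0],[3,0,-8,0],[7,0,-8,0],[8.3,0,-8,0],[8.3,0,-8,0],[8.3,0,-8,0]]' 0.45; python3 - <<'E'
from h import *
c=cam('wrist');save(c,'w3.png');t=cam('top')
i=cv2.resize(c['pixels'],None,fx=.7,fy=.7)
j=cv2.resize(t['pixels'][130:240,150:270],None,fx=3.27,fy=3.27)
h=min(i.shape[0],j.shape[0]);cv2.imwrite('pics/w3b.png',cv2.cvtColor(np.hstack([i[:h],j[:h]]),cv2.COLOR_RGB2BGR));go([.534,.1448,.106],.045)
print(proj(c,[.5335-.035,.143,.06]),proj(c,[.5335,.145,.06]))
E
```

```text
clock: 6.72
eef_pos: [0.5353, 0.145, 0.172]
tcp_rot: [[-0.999, -0.047, 0.001], [-0.047, 0.999, 0.0], [-0.001, 0.0, -1.0]]
wrist_force: [0.5, -0.1, -0.5]
grip_width: 0.0621
shift cm [ 0.1306 -0.0157  6.5882] twist 0.001900323847884522 F [ 0.2242  0.0934 -0.2932] t 6.825
(np.float64(283.55612017328735), np.float64(188.83671308297826)) (np.float64(284.0880564463896), np.float64(241.92497693494042))
```

View pics/w3b.png

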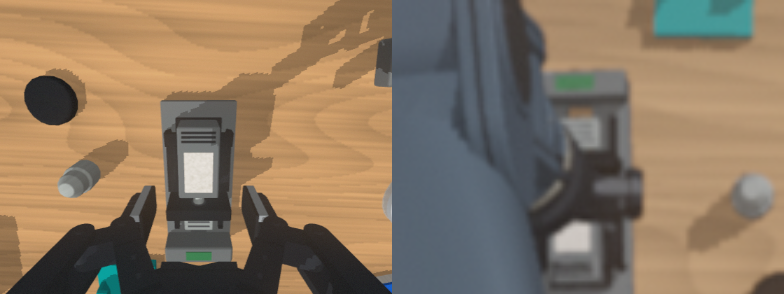

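Popped pack: tail top edge at (280,183), label centre (284,246), and the jaws straddle it. The pack sits about 4 mm further back than I assumed, so the grip goes at x≈0.530.

```bash
python3 -m crank '[[0.5,0,2,0],[0.5,0,4,0],[0.5,0,5.6,0],[0.5,0,6.5,0],[0.5,0,6.5,0],[0.5,0,6.5,0]]' 0.45; python3 -m crank '[[0,0,0,0],[0,0,0,0],[0,0,0,0],[0,0,0,0],[0,0,0,0]]' -1 30;
```

```text
clock: 7.58
eef_pos: [0.5298, 0.1449, 0.1077]
tcp_rot: [[-0.999, -0.047, 0.001], [-0.047, 0.999, 0.0], [-0.001, 0.0, -1.0]]
wrist_force: [-0.9, -0.8, -0.4]
grip_width: 0.0618
clock: 8.2
eef_pos: [0.5297, 0.1449, 0.1079]
tcp_rot: [[-0.999, -0.047, 0.002], [-0.047, 0.999, 0.0], [-0.002, 0.0, -1.0]]
wrist_force: [-1.0, 0.2, 6.0]
grip_width: 0.0377
```

```bash
python3 -m crank '[[0.2,0,-0.03,0],[0.6,0,-0.03,0],[1,0,-0.03,0],[1.4,0,-0.03,0]]' - 40; python3 -m crank '[[0.5,0,0,0],[1,0,0,0],[1.5,0,0,0],[2,0,0,0]]'
```

```text
clock: 8.7
eef_pos: [0.5157, 0.1442, 0.1079]
tcp_rot: [[-0.999, -0.047, 0.002], [-0.047, 0.999, 0.0], [-0.002, 0.0, -1.0]]
wrist_force: [3.6, -0.2, 5.0]
grip_width: 0.0374
clock: 9.2
eef_pos: [0.4955, 0.1433, 0.1078]
tcp_rot: [[-0.999, -0.047, 0.002], [-0.047, 0.999, 0.0], [-0.002, 0.0, -1.0]]
wrist_force: [3.6, 0.2, 5.6]
grip_width: 0.0374
```

```bash
python3 -m crank '[[0.6,0,0,0],[1.2,0,0,0],[1.8,0,0,0],[2.4,0,0,0],[3,0,0,0],[3.6,0,0,0],[4.2,0,0,0],[4.5,0,0,0],[5,0,-0.5,0],[5.8,0,-1.5,0],[6.8,0,-3,0],[7,0,-4,0]]'; python3 -m crank '[[0,0,-2,0],[0,0,-4,0],[0,0,-6,0],[0,0,-6,0],[0,0,-6,0]]'; python3 - <<'E'
from h import *
c=cam('wrist');save(c,'w4.png');go([.5,-.18,.22],-.122)
E
```

```text
clock: 10.7
eef_pos: [0.4243, 0.1399, 0.1481]
tcp_rot: [[-0.999, -0.047, -0.0], [-0.047, 0.999, -0.0], [0.0, -0.0, -1.0]]
wrist_force: [0.3, -0.1, -2.6]
grip_width: 0.037
clock: 11.32
eef_pos: [0.425, 0.1399, 0.2068]
tcp_rot: [[-0.999, -0.047, -0.001], [-0.047, 0.999, -0.0], [0.001, -0.0, -1.0]]
wrist_force: [0.6, 0.0, -3.1]
grip_width: 0.0372
shift cm [ -6.0083 -32.2987  -1.3732] twist 0.1691270522049919 F [-0.5482 -0.3252 -2.4002] t 11.375
```

View pics/w4.png

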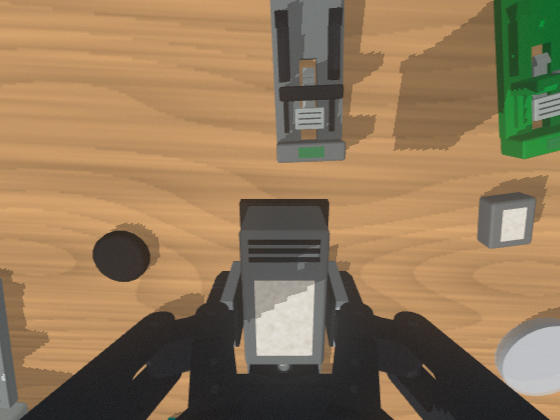

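Pack is held straight and centred, weighs about 2.8 N, and its foot tail edge is at (240–328, 200). The charger is empty at (310,80). Next, a look at the lamp rails from the side.

```bash
python3 - <<'E'
from h import *
c=cam('wrist');s=sensors.observe();R=np.array(s['tcp_rot']);p=np.array(s['eef_pos'])
for u,v,z in [(284,200,-.088),(284,237,-.048),(284,366,-.048),(240,201,-.088),(328,201,-.088)]: print(R.T@(plane(c,u,v,p[2]+z)-p))
E
python3 -m crank '[[-1,-1.5,-0.5,0.02],[-3,-4.5,-1,0.04],[-5.5,-8,-1,0.06],[-8,-11.5,-1,0.09],[-10.5,-15,-1,0.12],[-13,-18.5,-1,0.15],[-15,-21.5,-1,0.169],[-16,-23.2,-1,0.169],[-16.4,-23.8,-1,0.169],[-16.4,-23.8,-1,0.169],[-16.4,-23.8,-1,0.169]]'
python3 - <<'E'
from h import *
c=cam('wrist');save(c,'w5.png');print(proj(c,(.5445,-.1867,.012)),proj(c,(.5147,-.183,.012)))
E
```

```text
[ 0.0368 -0.0001  0.0881]
[ 0.0326 -0.0002  0.0481]
[-0.0352 -0.0001  0.0479]
[ 0.0363 -0.0236  0.0881]
[0.0363 0.0234 0.0881]
clock: 12.8
eef_pos: [0.5999, -0.0895, 0.2171]
tcp_rot: [[-0.993, 0.121, -0.001], [0.121, 0.993, 0.0], [0.001, 0.0, -1.0]]
wrist_force: [-0.6, -0.0, -1.6]
grip_width: 0.0374
(np.float64(167.03254454361706), np.float64(155.820077247913)) (np.float64(162.88741319411383), np.float64(120.34627158648985))
```

View pics/w5.png

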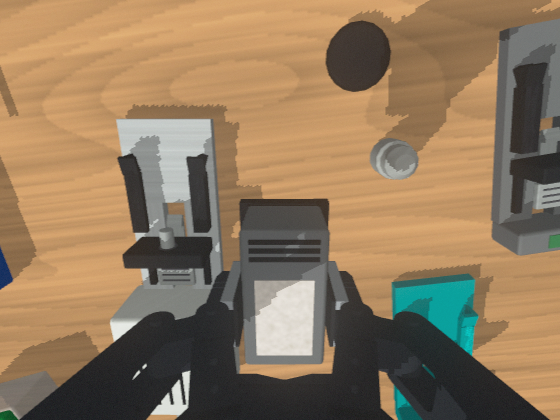

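The lamp rails are clearly in view: plate front corners (118,119) and (213,119), rails starting at v≈155, stop block at (168,250). The plate's front edge is parallel to the tool's y. Measuring edges in this picture:

```bash
python3 - <<'E'
from h import *
c=cam('wrist');im=c['pixels'];g=cv2.cvtColor(im,cv2.COLOR_RGB2GRAY).astype(int);hs=cv2.cvtColor(im,cv2.COLOR_RGB2HSV)
for v in (126,135,145):
    m=(hs[v,100:230,1]<60);ix=np.where(m)[0]+100;a,b=ix.min(),ix.max()
    A,B=plane(c,a-.5,v,.012),plane(c,b+.5,v,.012);print('plate',v,a,b,A,B,(A+B)/2,np.linalg.norm(A-B))
for v in (175,185,195,205,215,222):
    k=np.where(g[v,105:225]<50)[0]+105
    sp=np.where(np.diff(k)>8)[0];L=k[:sp[0]+1] if len(sp) else k;Rr=k[sp[-1]+1:] if len(sp) else k
    # inner lip edges at top z=.0265 are +-21mm
    A,B=plane(c,L.max()+.5,v,.0265),plane(c,Rr.min()-.5,v,.0265);A2,B2=plane(c,L.min()-.5,v,.0265),plane(c,Rr.max()+.5,v,.0265)
    print('rails',v,L.min(),L.max(),Rr.min(),Rr.max(),(A+B)/2,np.linalg.norm(A-B),(A2+B2)/2,np.linalg.norm(A2-B2))
print('front',plane(c,118,118.5,.012),plane(c,213,118.5,.012)); print('blk',[plane(c,u,v,.052) for u,v in [(124,239),(212,237)]])
cv2.imwrite('pics/w5c.png',cv2.cvtColor(cv2.resize(im[105:305,100:280],None,fx=3,fy=3,interpolation=cv2.INTER_CUBIC),cv2.COLOR_RGB2BGR))
E
```

```text
plate 126 117 213 [ 0.5146 -0.2235  0.012 ] [ 0.5246 -0.1411  0.012 ] [ 0.5196 -0.1823  0.012 ] 0.08303723514610897
plate 135 119 213 [ 0.5221 -0.224   0.012 ] [ 0.5319 -0.1425  0.012 ] [ 0.527  -0.1832  0.012 ] 0.08206105616358976
plate 145 120 214 [ 0.5305 -0.2256  0.012 ] [ 0.5404 -0.1433  0.012 ] [ 0.5354 -0.1844  0.012 ] 0.08289443837671899
rails 175 138 140 138 140 [ 0.5562 -0.2087  0.0265] 0.0025571110279984433 [ 0.5562 -0.2087  0.0265] 0.0025571110279984433
rails 185 140 142 205 207 [ 0.5683 -0.1815  0.0265] 0.05342583090950502 [ 0.5683 -0.1815  0.0265] 0.058596072954536914
rails 195 141 143 205 207 [ 0.5771 -0.1831  0.0265] 0.053126224288765546 [ 0.5771 -0.1831  0.0265] 0.05835175489133944
rails 205 143 145 206 208 [ 0.5862 -0.184   0.0265] 0.05282073310192367 [ 0.5862 -0.184   0.0265] 0.05810280675729502
rails 215 145 146 206 209 [ 0.5954 -0.1857  0.0265] 0.052507963406655866 [ 0.5955 -0.1848  0.0265] 0.057848412385523296
rails 222 146 147 194 210 [ 0.6013 -0.1921  0.0265] 0.04125121559597111 [ 0.6021 -0.1854  0.0265] 0.05829475615622899
front [ 0.5088 -0.2205  0.012 ] [ 0.5184 -0.1403  0.012 ]
blk [array([ 0.6031, -0.2227,  0.052 ]), array([ 0.6101, -0.1503,  0.052 ])]
```

View pics/w5c.png

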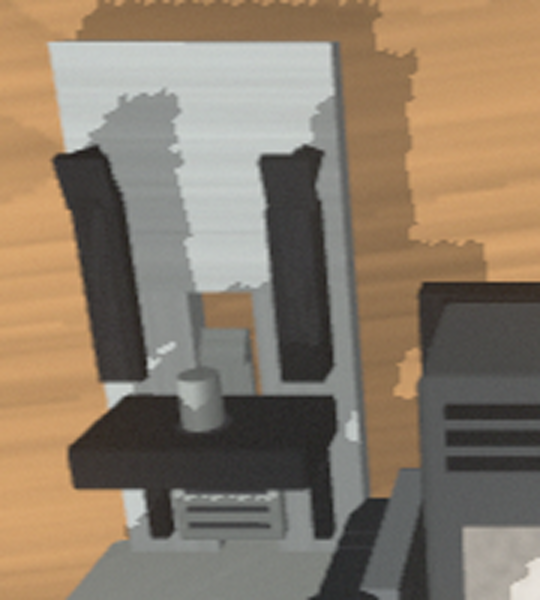

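```bash
python3 - <<'E'
from h import *
c=cam('wrist')
P=lambda u,v,z: plane(c,100+u/3-.33,105+v/3-.33,z)
yaw=-.1215;e=np.array([np.cos(yaw),np.sin(yaw)]);n=np.array([-e[1],e[0]]);O=np.array([.5445,-.1867])
def show(t,p): q=p[:2]-O;print(t,'lampx,y mm (est frame)',q@e*1000,q@n*1000)
show('front L(-40)',P(50,43,.012));show('front R(+40)',P(332,42,.012))
show('plate R at y400',P(345,200,.012))
show('lipR inner(+21)',P(267,215,.0265));show('lipR inner',P(282,380,.0265));show('mouth R tip',P(261,157,.0295))
show('railL outer',P(77,210,.0265));show('railL outer',P(101,380,.0265));show('rail L mouth',P(54,157,.0295))
show('blk top L(-34)',P(70,447,.052));show('blk top R(34)',P(335,447,.052))
show('plunger mid',P(202,375,.036))
print(go([0.485,-.1794,.217],yaw))
E
```

```text
front L(-40) lampx,y mm (est frame) -30.846863654131592 -39.35179995956308
front R(+40) lampx,y mm (est frame) -31.232318852672183 40.6074385814613
plate R at y400 lampx,y mm (est frame) 14.04585411135548 41.1195561446398
lipR inner(+21) lampx,y mm (est frame) 15.525400887307242 21.84228447618305
lipR inner lampx,y mm (est frame) 66.20655555981989 21.46287546471125
mouth R tip lampx,y mm (est frame) -1.3806150220253508 22.692677222834998
railL outer lampx,y mm (est frame) 14.142743034464534 -32.01540956082647
railL outer lampx,y mm (est frame) 66.25232178680308 -33.22468313152277
rail L mouth lampx,y mm (est frame) -1.3098474109091873 -34.40221304222816
blk top L(-34) lampx,y mm (est frame) 76.05176469965761 -31.72782919690676
blk top R(34) lampx,y mm (est frame) 75.99970827304959 42.369373270356704
plunger mid lampx,y mm (est frame) 60.78025576575231 1.3098479424232419
shift cm [ 10.3327 -10.3278   0.0402] twist 0.0006971030138571699 F [ 0.1094 -0.3162 -2.0672] t 12.95
None
```

```bash
python3 -m crank '[[2,-2,0,0],[5,-5,0,0],[8,-8,0,0],[10,-10,0,0],[10.4,-10.3,2,0],[10.4,-10.3,4,0],[10.4,-10.3,6,0],[10.4,-10.3,8,0],[10.4,-10.3,9.5,0],[10.4,-10.3,10,0],[10.4,-10.3,10,0],[10.4,-10.3,10,0]]'; python3 - <<'E'
from h import *
go([.484,-.1786,.1083],-.1215)
s=cam('scene');t=cam('top');w=cam('wrist')
i=cv2.resize(s['pixels'][200:340,130:310],(540,420),interpolation=cv2.INTER_CUBIC)
cv2.imwrite('pics/s6.png',cv2.cvtColor(np.hstack([i,cv2.resize(w['pixels'],(260,195))[:, :] if 0 else np.vstack([cv2.resize(w['pixels'],(260,195)),cv2.resize(t['pixels'][90:258,240:464],(260,225))])]),cv2.COLOR_RGB2BGR))
E
```

```text
clock: 14.45
eef_pos: [0.4852, -0.18, 0.1182]
tcp_rot: [[-0.993, 0.121, 0.002], [0.121, 0.993, -0.001], [-0.002, -0.001, -1.0]]
wrist_force: [0.5, 0.2, -1.9]
grip_width: 0.0372
shift cm [0.1365 0.123  0.9915] twist -0.0002045369796754848 F [ 0.5438  0.2004 -1.9408] t 14.45
```

View pics/s6.png

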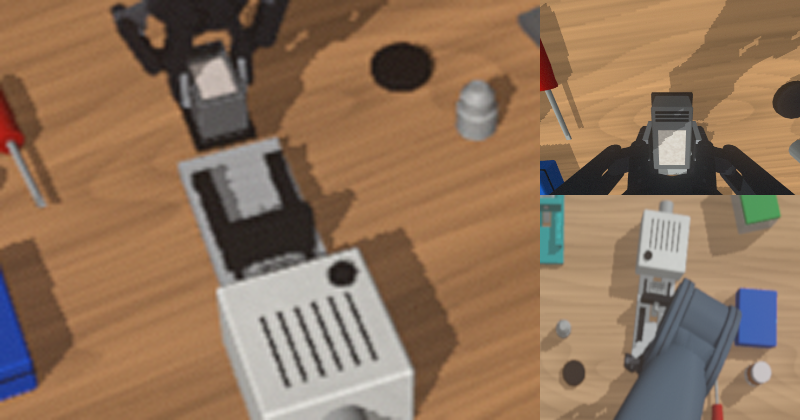

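The scene view shows the pack hovering in line in front of the mouth. The jaws are 1.2 mm off to the side, so I'll correct, lower and check.

```bash
python3 -m crank '[[0.1,0.12,0.3,0],[0.1,0.12,0.6,0],[0.1,0.12,0.9,0],[0.1,0.12,0.95,0],[0.1,0.12,0.95,0]]'; python3 - <<'E'
from h import *
go([.484,-.1786,.1083],-.1215)
E
```

```text
clock: 15.22
eef_pos: [0.4837, -0.1783, 0.1076]
tcp_rot: [[-0.993, 0.121, -0.0], [0.121, 0.993, 0.0], [0.0, 0.0, -1.0]]
wrist_force: [0.3, -0.2, -1.8]
grip_width: 0.0375
shift cm [-0.0371 -0.0217 -0.0722] twist -0.00025782646524108443 F [ 0.2942 -0.2106 -1.7763] t 15.225
```

```bash
python3 -m crank '[[-0.3,-0.03,-0.1,0],[-0.8,-0.03,-0.1,0],[-1.3,-0.03,-0.1,0],[-1.8,-0.03,-0.1,0],[-2.3,-0.03,-0.1,0],[-2.3,-0.03,-0.1,0]]'; python3 - <<'E'
from h import *
go([.5436-.99263*.0,-.1859,.1085],-.1215)
w=cam('wrist');save(w,'w7.png')
E
```

```text
clock: 15.98
eef_pos: [0.5069, -0.1815, 0.1087]
tcp_rot: [[-0.993, 0.121, 0.0], [0.121, 0.993, -0.0], [-0.0, -0.0, -1.0]]
wrist_force: [0.7, -0.3, -1.9]
grip_width: 0.0374
shift cm [-3.6914  0.0118  0.0236] twist -7.391870036821402e-05 F [ 0.6596 -0.2657 -1.9357] t 15.975
```

View pics/w7.png

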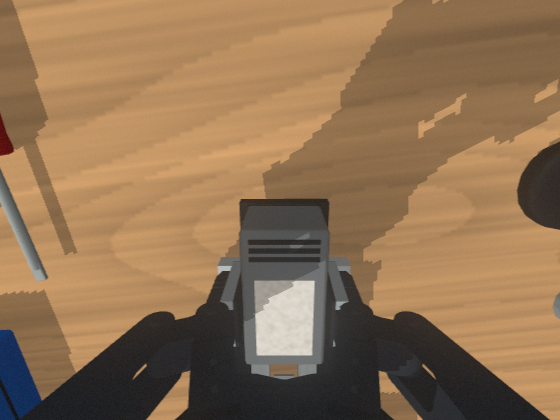

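The plate's front corners at (218,258) and (350,258) are symmetric about the pack's foot (240–328). It's centred, so I'll slide in slowly.

```bash
python3 -m crank '[[-0.3,0,0,0],[-0.6,0,0,0],[-0.9,0,0,0],[-1.2,0,0,0],[-1.5,0,0,0],[-1.5,0,0,0]]'; python3 -m crank '[[-0.3,0,0,0],[-0.6,0,0,0],[-0.9,0,0,0],[-1.2,0,0,0],[-1.5,0,0,0],[-1.5,0,0,0]]'; python3 - <<'E'
from h import *
go([.5436,-.1859,.1085],-.1215)
E
```

```text
clock: 16.77
eef_pos: [0.5217, -0.1833, 0.1087]
tcp_rot: [[-0.993, 0.121, 0.0], [0.121, 0.993, -0.0], [-0.0, -0.0, -1.0]]
wrist_force: [-0.1, -0.3, -2.3]
grip_width: 0.0373
clock: 17.52
eef_pos: [0.5365, -0.1852, 0.1087]
tcp_rot: [[-0.993, 0.121, 0.0], [0.121, 0.993, -0.0], [-0.0, -0.0, -1.0]]
wrist_force: [-0.4, 0.7, -2.3]
grip_width: 0.0373
shift cm [-0.7113  0.0129  0.0212] twist -0.0001754534338203051 F [-0.3696  0.735  -2.2547] t 17.525
```

```bash
python3 -m crank '[[-0.3,0,0.03,0],[-0.6,0,0.05,0],[-0.9,0,0.05,0],[-1.2,0,0.05,0],[-1.5,0,0.05,0],[-1.8,0,0.05,0],[-1.8,0,0.05,0]]'; python3 -m crank '[[-0.2,0,0,0],[-0.4,0,0,0],[-0.6,0,0,0],[-0.8,0,0,0],[-0.8,0,0,0]]'
```

```text
clock: 18.4
eef_pos: [0.5544, -0.1873, 0.1082]
tcp_rot: [[-0.993, 0.121, 0.0], [0.121, 0.993, -0.0], [-0.0, -0.0, -1.0]]
wrist_force: [-0.5, 0.8, -2.6]
grip_width: 0.0371
clock: 19.02
eef_pos: [0.5623, -0.1883, 0.1082]
tcp_rot: [[-0.993, 0.121, 0.0], [0.121, 0.993, -0.0], [-0.0, -0.0, -1.0]]
wrist_force: [-0.7, -0.7, -1.8]
grip_width: 0.0373
```

```bash
for k in 1; do python3 -m crank '[[-0.1,0,0,0],[-0.2,0,0,0],[-0.3,0,0,0],[-0.4,0,0,0],[-0.4,0,0,0]]' - 60; done; python3 -m crank '[[-0.1,0,0,0],[-0.2,0,0,0],[-0.3,0,0,0],[-0.3,0,0,0]]';python3 -m crank '[[-0.1,0,0,0],[-0.2,0,0,0],[-0.2,0,0,0]]'
```

```text
clock: 19.65
eef_pos: [0.5661, -0.1888, 0.1082]
tcp_rot: [[-0.993, 0.121, 0.0], [0.121, 0.993, -0.0], [-0.0, -0.0, -1.0]]
wrist_force: [1.0, -0.3, -2.7]
grip_width: 0.0367
clock: 20.15
eef_pos: [0.5684, -0.189, 0.1081]
tcp_rot: [[-0.993, 0.122, -0.002], [0.122, 0.993, 0.0], [0.002, 0.0, -1.0]]
wrist_force: [-2.1, -0.3, -0.8]
grip_width: 0.0366
clock: 20.52
eef_pos: [0.5706, -0.1893, 0.1081]
tcp_rot: [[-0.993, 0.122, -0.001], [0.122, 0.993, 0.0], [0.001, 0.0, -1.0]]
wrist_force: [-4.1, 0.4, -0.1]
grip_width: 0.0369
```

```bash
for r in 1 2 3; do :; done; python3 -m crank '[[-0.1,0,0,0],[-0.2,0,0,0],[-0.2,0,0,0]]'|grep -E 'eef|force';python3 -m crank '[[-0.1,0,0,0],[-0.2,0,0,0],[-0.2,0,0,0]]'|grep -E 'eef|force'; python3 -m crank '[[-0.1,0,0,0],[-0.2,0,0,0],[-0.2,0,0,0]]'|grep -E 'eef|force'
```

```text
eef_pos: [0.5712, -0.1894, 0.1079]
wrist_force: [-8.4, 1.0, 2.7]
eef_pos: [0.5728, -0.1895, 0.1079]
wrist_force: [-8.9, 1.0, 3.2]
eef_pos: [0.5752, -0.1898, 0.1079]
wrist_force: [-8.3, 0.8, 2.4]
```

```bash
python3 -m crank '[[-0.1,0,0,0],[-0.2,0,0,0],[-0.2,0,0,0]]'|grep -E 'eef|force';python3 -m crank '[[-0.1,0,0,0],[-0.2,0,0,0],[-0.2,0,0,0]]'|grep -E 'eef|force'; python3 -m crank '[[-0.1,0,0,0],[-0.15,0,0,0],[-0.15,0,0,0]]'|grep -E 'eef|force'
```

```text
eef_pos: [0.5772, -0.1901, 0.1079]
wrist_force: [-8.0, 1.1, 2.5]
eef_pos: [0.579, -0.1903, 0.1079]
wrist_force: [-8.9, -0.2, 2.6]
eef_pos: [0.5804, -0.1905, 0.1079]
wrist_force: [-7.2, 0.5, 2.7]
```

```bash
python3 -m crank '[[-0.1,0,0,0],[-0.1,0,0,0]]'|grep -E 'eef|force';python3 -m crank '[[-0.1,0,0,0],[-0.1,0,0,0]]'|grep -E 'eef|force'; python3 -m crank '[[-0.1,0,0,0],[-0.1,0,0,0]]'|grep -E 'eef|force'
```

```text
eef_pos: [0.5814, -0.1906, 0.1079]
wrist_force: [-7.9, 0.4, 3.2]
eef_pos: [0.5824, -0.1907, 0.1079]
wrist_force: [-8.5, 0.7, 2.8]
eef_pos: [0.5834, -0.1909, 0.1079]
wrist_force: [-8.5, 1.6, 3.3]
```

```bash
python3 -m crank '[[-0.1,0,0,0],[-0.1,0,0,0]]'|grep -E 'eef|force';python3 -m crank '[[-0.1,0,0,0],[-0.1,0,0,0]]'|grep -E 'eef|force'
```

```text
eef_pos: [0.5845, -0.191, 0.1079]
wrist_force: [-8.3, 1.2, 1.9]
eef_pos: [0.5855, -0.1911, 0.1079]
wrist_force: [-9.1, 0.4, 2.8]
```

```bash
python3 - <<'E'
from h import *
go([.5436,-.1859,.108],-.1215)
w=cam('wrist');save(w,'w8.png');a=cv2.imread('pics/w7.png');b=cv2.imread('pics/w8.png')
cv2.imwrite('pics/w8b.png',np.hstack([a[190:420,185:385],b[190:420,185:385]]).repeat(2,0).repeat(2,1))
E
```

```text
shift cm [4.2184 0.0076 0.0077] twist -0.0006452719059786283 F [-9.0548  0.3552  2.7583] t 24.025
```

View pics/w8b.png

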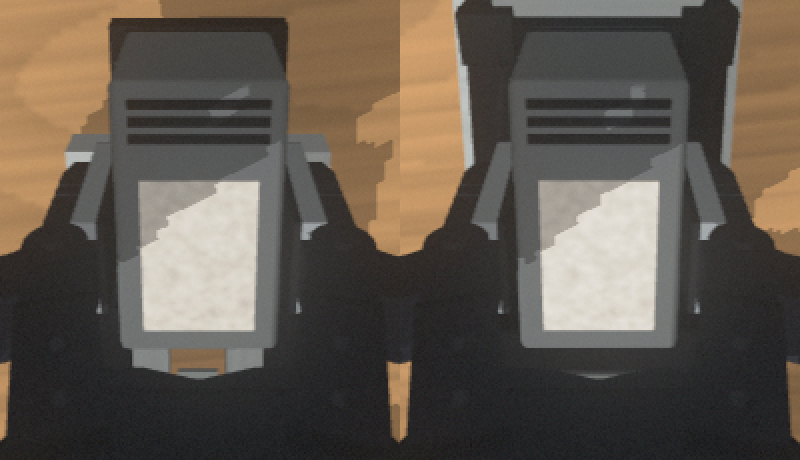

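No slip in the grip: the ribs and label sit at the same pixels as before. Continue in 1 mm steps until the push rises.

```bash
python3 -m crank '[[-0.05,0,0,0],[-0.1,0,0,0],[-0.1,0,0,0]]'|grep -E 'eef|force';python3 -m crank '[[-0.05,0,0,0],[-0.1,0,0,0],[-0.1,0,0,0]]'|grep -E 'eef|force'
```

```text
eef_pos: [0.5864, -0.1912, 0.1079]
wrist_force: [-8.9, -0.0, 2.7]
eef_pos: [0.5867, -0.1912, 0.1079]
wrist_force: [-11.6, 0.7, 3.9]
```

```bash
python3 -m crank '[[-0.05,0,0,0],[-0.05,0,0,0]]'|grep -E 'eef|force';python3 -m crank '[[0.1,0,0,0],[0.15,0,0,0],[0.15,0,0,0]]'|grep -E 'eef|force';python3 -m crank '[[0.1,0,0,0],[0.1,0,0,0]]'|grep -E 'eef|force';python3 -m crank '[[0.1,0,0,0],[0.1,0,0,0]]'|grep -E 'eef|force'
```

```text
eef_pos: [0.5867, -0.1912, 0.1078]
wrist_force: [-12.5, 1.1, 4.7]
eef_pos: [0.5865, -0.1913, 0.1078]
wrist_force: [-7.8, 0.4, 1.9]
eef_pos: [0.5863, -0.1912, 0.1079]
wrist_force: [-6.2, 1.4, 1.2]
eef_pos: [0.5859, -0.1912, 0.1079]
wrist_force: [-5.4, 0.7, 0.4]
```

```bash
for i in 1; do python3 -m crank '[[0.1,0,0,0],[0.1,0,0,0]]'|grep -E 'eef|force';python3 -m crank '[[0.1,0,0,0],[0.1,0,0,0]]'|grep -E 'eef|force';python3 -m crank '[[0.1,0,0,0],[0.1,0,0,0]]'|grep -E 'eef|force'; done
```

```text
eef_pos: [0.5851, -0.1911, 0.1079]
wrist_force: [-5.3, 0.2, -0.9]
eef_pos: [0.5842, -0.1909, 0.108]
wrist_force: [-3.9, -0.6, -1.5]
eef_pos: [0.5837, -0.1909, 0.108]
wrist_force: [-3.4, 0.3, -3.8]
```

```bash
python3 -m crank '[[0.1,0,0,0],[0.1,0,0,0]]'|grep -E 'eef|force';python3 -m crank '[[0.1,0,0,0],[0.1,0,0,0]]'|grep -E 'eef|force'
```

```text
eef_pos: [0.5834, -0.1909, 0.1081]
wrist_force: [1.3, -0.3, -5.9]
eef_pos: [0.583, -0.1908, 0.1083]
wrist_force: [5.9, -1.3, -8.2]
```

Pulling back is now resisted (force reversed to +6 N with no travel), so the catch holds. Relax the pull and release.

```bash
python3 -m crank '[[-0.1,0,0.05,0],[-0.2,0,0.1,0],[-0.2,0,0.1,0]]'|grep -E 'eef|force'; python3 -m crank '[[0,0,0,0],[0,0,0,0],[0,0,0,0],[0,0,0,0]]' 0.45; python3 -m crank '[[0,0,-1,0],[0,0,-3,0],[0,0,-5,0],[0,0,-8,0],[0,0,-10,0],[3,0,-12,0],[3,0,-12,0],[3,0,-12,0]]'; python3 - <<'E'
from h import *
w=cam('wrist');save(w,'w9.png')
yaw=-.1215;e=np.array([np.cos(yaw),np.sin(yaw)]);n=np.array([-e[1],e[0]]);O=np.array([.5436,-.1859])
g=cv2.cvtColor(w['pixels'],cv2.COLOR_RGB2HSV);m=((g[...,1]<45)&(g[...,2]>190)).astype(np.uint8);N,_,s,ce=cv2.connectedComponentsWithStats(m)
for i in range(1,N):
    if s[i,4]>150: q=plane(w,*ce[i],.06)[:2]-O;print(s[i],ce[i],q@e,q@n)
E
```

```text
eef_pos: [0.5834, -0.1909, 0.1082]
wrist_force: [-1.3, 0.4, 0.3]
clock: 28.08
eef_pos: [0.5835, -0.191, 0.1074]
tcp_rot: [[-0.993, 0.122, 0.0], [0.122, 0.993, -0.0], [-0.0, -0.0, -1.0]]
wrist_force: [-0.2, -0.1, -1.2]
grip_width: 0.0615
clock: 29.08
eef_pos: [0.554, -0.1873, 0.2276]
tcp_rot: [[-0.993, 0.122, 0.001], [0.122, 0.993, -0.0], [-0.001, -0.0, -1.0]]
wrist_force: [0.5, -0.1, -0.5]
grip_width: 0.0619
[  0 156   9  35 226] [  3.2124 173.708 ] -0.024147003940893294 -0.21823218378199646
[ 269  236   31   42 1262] [283.9525 256.2179] 0.046933419973873916 -0.0003681330885684781
[ 230  343  106   36 2714] [276.5707 358.2089] 0.1559824249792636 -0.007439443521583566
```

```bash
python3 -m crank '[[0,0,0,0],[0,0,0,0],[0,0,0,0],[0,0,0,0],[0,0,0,0],[0,0,0,0]]'|grep -E 'clock|force'; python3 - <<'E'
from h import *
from cell import finish_job
w=cam('wrist')
g=cv2.cvtColor(w['pixels'],cv2.COLOR_RGB2HSV);m=((g[...,1]<45)&(g[...,2]>190)).astype(np.uint8);N,_,s,ce=cv2.connectedComponentsWithStats(m)
for i in range(1,N):
    if 800<s[i,4]<2000: print(s[i],ce[i])
print(finish_job())
E
```

```text
clock: 29.88
wrist_force: [-0.0, -0.2, 0.2]
[ 269  236   31   43 1285] [283.7198 256.8685]
the job is handed in; nothing more can be done
None
```

The battery pack is on the light source's rails with its catch holding it, and I handed the job in at about 30 s. No verdict was reported.

**What I did:** I pressed the charger's catch (5 N at most in the readings) and the pack popped loose. I drew it off the rails and slid it nose first into the lamp. The push was about 8–9 N over the tooth and rose to 12.5 N against the stop block.

**Checks that passed:**
- **Catch:** with the pack still gripped, backing off moved it about 3–4 mm. A pull of about 6 N then hardly moved it further, so the catch is holding it.
- **Position:** after release the label put the pack's origin about 40 mm in from the mouth and 0.4 mm off the middle line. The gripper's position at release also gave 40 mm. It had not moved in a second look about 0.8 s later.
- **Robot clear:** the arm was well above the pack with about zero wrist force.

**Checks that disagreed or were not made:**
- **Pop distance:** the pack popped back about 17 mm, where your text says about 13 mm.
- **Height measurements:** my two-view heights were unreliable. The label came out at 45 and 73 mm (60 mm by your text), and the catch at 13 mm (26 mm by your text). I used the text's heights, backed by the contact heights I felt with the gripper.
- **Last picture:** I could not view it because the 12-picture limit was reached, so the final check is from image measurements only. I did not check the other things on the table at the end, but no move went near them.

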